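# Walk a titanium blank round to the fence

## Robot

A 6-joint arm with a two-finger parallel gripper is mounted at the origin on the work surface. World frame = base frame: x ahead of the robot, y to its left, z up, the work surface at z = 0. Lengths are in m, angles in degrees, forces in N, time in s.
With the tool pointing down it reaches from about 0.4 to 0.825 m from the base axis. Payload 7 kg.
Tool frame: the origin (TCP) lies on the mounting face of the last link; the fingertips stand 178 mm ahead of it and the grasp point (between the pads) lies 159 mm ahead of it; z points along the fingers, y is the direction in which the jaws open and shut (so a half turn about z gives the same grasp; the last joint's range is limited). The gripper opens to 88 mm and grips with 3 to 60 N. Pads are 19 mm wide; open, the fingers measure 130 mm over their backs; the gripper's body (78 mm by 193 mm) begins 47 mm behind the grasp point.
Start: joints at [16.507, 20.546, 0.682, 0, -70.136, -16.507], TCP at [0.675, -0, 0.405] pointing down, gripper open.
Joint ranges: [-176.03, 176.03], [-82.01, 121.73], [-58.28, 71.71], [-173.87, 95.51], [-174.79, -0.11], [-173.66, 173.66]. Speed limits (degrees/s): [136.94, 136.94, 172.46, 180, 180, 180].

## Interface

Orientations are given as [roll, pitch, yaw] about the fixed x, y, z axes, in that order (R = Rz(yaw) Ry(pitch) Rx(roll)).
In Python, from plant import r gives the robot as it stands. The module is installed in compiled form; this text tells all that it offers.
- The arm moves only by the tool carry_out, never from a script. Its argument "plan" is a list of rows, each a list of 3 entries, a list of its own where there are three numbers: the shift along the tool's x, y, z in m, then the turn, a rotation vector about the tool's x, y, z in degrees, then the closure in counts, from 0 (fully open) to 255 (shut). In form: [[[x, y, z], [ax, ay, az], hand], ...]. A call has 1 to 12 rows; each row shifts and turns the commanded pose from where the row before left it, along the tool's axes as they then stand; what a row does not reach is not made up. A row lasts 1/12 s, in which the tool goes at most 41.7 mm and 7.16 degrees, less where a joint would pass 70% of its speed; a pose out of reach is approached as far as the arm can. A call is refused whole if a number of a shift passes 0.0417 or a number of a turn 7.16, either way. A call with a gripper value outside its range is refused whole. The fingers move at their own pace and stop on an object; "grip_force" is the grip in N (left out, the last holds). Time passes only in rows, so rows that do not move let the fingers close. It gives the time, the measured TCP pose, the force and the opening at its end, in the units of the state.
- r.get_state(): the state, without advancing time (a new reading comes with each control period).
- r.capture(name): name is "scene" or "side" or "wrist"; returns the picture (420x560x3 uint8, red, green, blue); there is no depth.
- r.get_calibration(name): a dict with "K" (3x3 intrinsics, pixels), "D" ([k1, k2, p1, p2, k3] as OpenCV has them; the pictures are not rectified), "rvec" (rotation vector, rad) and "tvec" (3), from world to camera coordinates, as OpenCV has them. Camera axes: x right, y down, z forward; pixel columns grow to the right and rows downward; lengths in m; the calibration is good to about 2 mm. A picture is of the moment at which its call begins: read the wrist's pose just before it. get_calibration takes no time and is no camera call; for the wrist camera it gives the pose at the moment of the call.
- r.close_job(): hands the job in, once; it reports no verdict.
The state is a dict: "time_s": time; "joints": joint angles; "qd": joint speeds; "joint_torque": joint torques, N m; "tcp_pos": TCP position; "eef_rot": TCP orientation; "contact_force": force on the tool from outside, world axes, zero at the start; "moment": the same for the moment, N m; "gripper_width": finger opening in m.
Only numpy, scipy, OpenCV 4.12 (cv2) and the standard library are available. Lean on these libraries where they do the work, as an engineer would, in place of code of your own. Each camera call takes 0.05 s, during which the arm holds its last target. There are 200 camera calls.

## Task

Push the heavy titanium blank round on the fixture plate until one of its two long sides lies flat against the working face of the steel fence, with the whole of that side on the fence and neither end sticking out past it. It walks round best with short pushes of the closed fingertips at alternate corners: never grip, lift or tip it, keep the fingers off the built-up collar on top, and let no part of the blank touch the fence while it still stands clearly askew to it. Leave everything else on the plate where it is.

Things in the scene. Friction and masses are not known exactly. Their poses are not given: they have to be found in the camera images.
- blank: the blank: titanium block, 92 mm (x) by 130 mm (y, the long way) by 30 mm high, about 1.7 kg; friction on the plate about 0.4 to 0.65, stays where left. Origin: centre of its underside; z up. Either long side (facing its +x or -x) may lie against the fence. Pushed squarely on a side 50 mm off its middle, it turns some 0.1 rad per 10 mm of push, its centre moving 5 mm. It carries the collar
- blank_end1 (a point): point in the middle of the blank's short +y end face, half-way up (65 mm from the blank's centre, 15 mm above the plate)
- blank_end2 (a point): point in the middle of the blank's short -y end face, half-way up (65 mm from the blank's centre, 15 mm above the plate)
- collar: the built-up collar on top of the blank, part of it: a ribbed cone 72 mm across at its foot, 52 mm at its rim, 22 mm high, so that its rim is 52 mm above the plate. Origin: centre of its foot, on the blank's top face. Not to be touched
- fence: the fence: fixed steel stop angle, bolted down, 240 mm long (its y), 40 mm high, upright wall 12 mm thick with a foot 62 mm deep behind it. Origin: middle of the lower edge of its flat working face, at plate level; its x points into the fence, away from the side where the blank stands, so the working face is its plane x = 0 from y = -120 to +120 mm; z up. Its place and direction on the plate vary
- strap1: bystander: loose slotted steel strap clamp lying off the +y end of the fence, 110 mm (x) by 32 mm (y) by 16 mm high. Origin: centre of its underside
- strap2: bystander: loose slotted steel strap clamp lying off the -y end of the fence, 110 mm (x) by 32 mm (y) by 16 mm high. Origin: centre of its underside
- nozzle: bystander: spare copper cone nozzle standing behind the fence, 42 mm across, 52 mm high. Origin: centre of its underside
- stud: bystander: clamp stud standing on its head behind the fence, 24 mm across, 63 mm high. Origin: centre of its underside
- brush: bystander: red-brown wooden wire brush lying on its back, wires up, about 235 mm long (x), 26 mm wide, 26 mm high. Origin: on its underside, near its middle
- hexkeys: bystander: green hex-key holder, 75 mm (x) by 30 mm (y), 23 mm high, keys reaching 35 mm out on its +y side. Origin: centre of its underside
- spanner: bystander: steel spanner lying flat along its x, under 200 mm long. Origin: centre of its underside
- flange: bystander: finished conical flange, 124 mm across, 41 mm high. Origin: centre of its underside
Not all that is in view belongs to the job. Several things look just like the fence: the one meant starts farthest from the robot's base.

How it is judged (in metres and radians):
At the end, for the whole second after the job is handed in: one long side of the blank lies against the fence's working face with no more than 3 mm of gap at either end, the blank's whole length within the fence's 240 mm (2 mm allowance), the blank flat on the plate and at rest (x of blank_end1 in the frame of fence between -0.049 and -0.041 m and x of blank_end2 in the frame of fence between -0.049 and -0.041 m and y of blank in the frame of fence between -0.057 and 0.057 m and height (world z) of blank below 0.004 m and angle between blank's own z axis and vertical below 0.03 rad and linear speed of blank below 0.01 m/s); the robot touches nothing.
It fails at once if the blank is lifted or tipped (more than 6 mm or about 6 degrees) (height (world z) of blank above 0.006 m or angle between blank's own z axis and vertical above 0.1 rad).
It fails at once if the fingers or the arm touch the built-up collar (contact force between any of the fingers, the arm and collar above 0.5 N).
It fails at once if the blank touches the fence while more than 15 degrees askew to it (contact force between blank and fence above 0.5 N and angle between the y axis of blank and the y axis of fence, either way round above 0.262 rad).
It fails at once if a bystander is shifted by more than 15 mm or knocked over (distance of any of strap1, strap2, nozzle, stud, brush, hexkeys, spanner, flange from where it was at the start of the episode above 0.015 m or angle between any of nozzle, stud's own z axis and vertical above 0.3 rad).
It also fails if it takes over 64 s, if anything falls off the work surface, if the arm or the gripper's body presses on something with over 40 N, if the wrist force passes 120 N, or if a joint passes its speed limit or range.

## Working session

There is one attempt and no reset: what is moved stays moved. The work goes in short steps, Python scripts to look and compute and a tool call to move; the robot and the scene stay as the last step left them, time stands still between calls to the robot, and variables do not carry over. Pictures are saved under pics/ and viewed, about 8 in all and at most 12, crops included, and the job is handed in when it is done.

Besides the shell and the picture viewer there is one more tool, called after "Call:" as name(argument=value, ...) on one line, values as JSON. carry_out: Moves the arm, as the interface text tells. Its arguments: {"type":"object","properties":{"plan":{"type":"array","items":{"type":"array"}},"grip_force":{"type":"number"}},"required":["plan"]}

```bash
mkdir -p pics
cat > h.py <<'E'
import numpy as np, cv2
from plant import r
def snap(n,f):
    c=r.get_calibration(n); im=r.capture(n)
    cv2.imwrite(f'pics/{f}.png',im[:,:,::-1]); return im,c
def ray(c,uv,z):
    uv=np.array(uv,float).reshape(-1,1,2)
    p=cv2.undistortPoints(uv,np.array(c['K'],float),np.array(c['D'],float)).reshape(-1,2)
    R,_=cv2.Rodrigues(np.array(c['rvec'],float)); t=np.array(c['tvec'],float).ravel()
    o=-R.T@t; d=np.c_[p,np.ones(len(p))]@R
    s=(z-o[2])/d[:,2]; return o+s[:,None]*d
E
python3 - <<'E'
from h import *
for n in('scene','side','wrist'):
    im,c=snap(n,n+'0')
    R,_=cv2.Rodrigues(np.array(c['rvec'],float)); print(n,(-R.T@np.array(c['tvec']).ravel()).round(3),np.array(c['K'])[0,0])
print(r.get_state())
a=cv2.imread('pics/scene0.png')
E
```

```text
scene [0.944 0.474 0.794] 382.9398665371356
side [-0.084 -0.839  1.312] 501.8696796268267
wrist [ 0.674 -0.075  0.384] 340.38202655751417
{'time_s': 0.15, 'joints': array([ 1.65061776e+01,  2.05815633e+01,  6.43971457e-01, -1.47330012e-02,
       -7.01364446e+01, -1.65073597e+01]), 'qd': array([-0.00629815, -0.13591211,  0.12471292,  0.10746311, -0.02418076,
       -0.04303827]), 'joint_torque': array([ 1.39394037e-04, -5.83274567e+01,  2.93289685e+01,  7.00122759e+00,
        8.75052094e-03, -9.76538854e-05]), 'tcp_pos': array([ 6.74841226e-01, -1.73266619e-05,  4.03928376e-01]), 'eef_rot': array([ 1.79925079e+02, -7.75766390e-03, -9.00061919e+01]), 'contact_force': array([ 0.49717972, -0.5434989 ,  0.07361347]), 'moment': array([-0.00841531, -0.02350512, -0.05072997]), 'gripper_width': 0.087500111621084}
```

View pics/scene0.png

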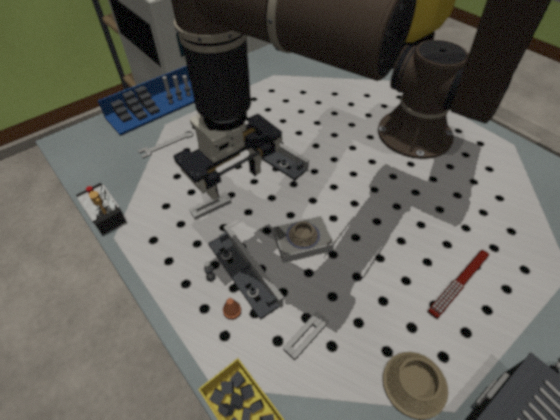

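View pics/side0.png

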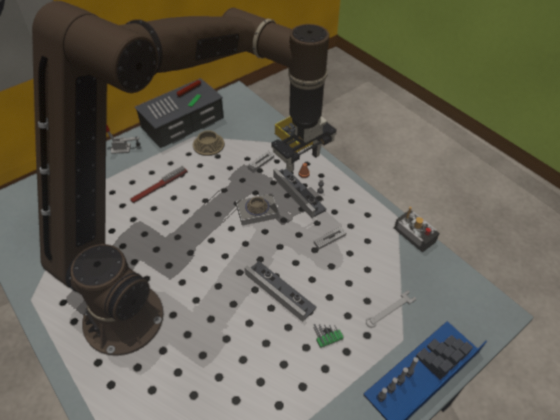

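Two fence-like angles are in view. One is at scene (245,275) / side (298,190), with the nozzle and stud behind it and the straps at its ends. The other is at side (280,290) / scene ~(265,145), nearer the base. The first is farthest from the base and fits the description, so I'll confirm it in a crop.

Run:
```python
from h import *
a=cv2.imread('pics/scene0.png')[195:345,185:375]
cv2.imwrite('pics/crop0.png',cv2.resize(a,None,fx=4,fy=4,interpolation=cv2.INTER_CUBIC))
b=cv2.imread('pics/side0.png')[130:330,225:425]
cv2.imwrite('pics/crop1.png',cv2.resize(b,None,fx=3,fy=3,interpolation=cv2.INTER_CUBIC))
c=r.get_calibration('scene'); s=r.get_calibration('side')
print(ray(c,[(245,275),(265,150)],0.02).round(3)); print(ray(s,[(298,190),(280,290)],0.02).round(3))
```

```text
[[ 0.728  0.081  0.02 ]
 [ 0.431 -0.225  0.02 ]]
[[ 0.715  0.062  0.02 ]
 [ 0.412 -0.219  0.02 ]]
```

View pics/crop0.png

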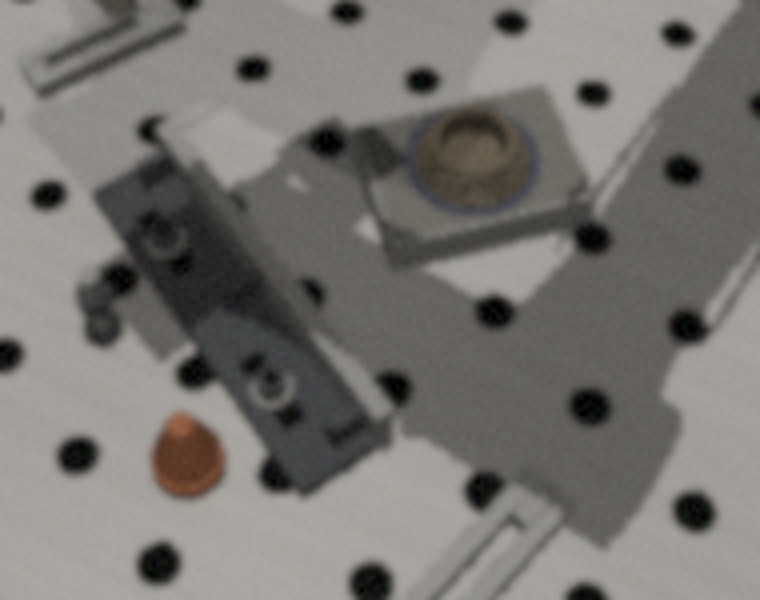

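View pics/crop1.png

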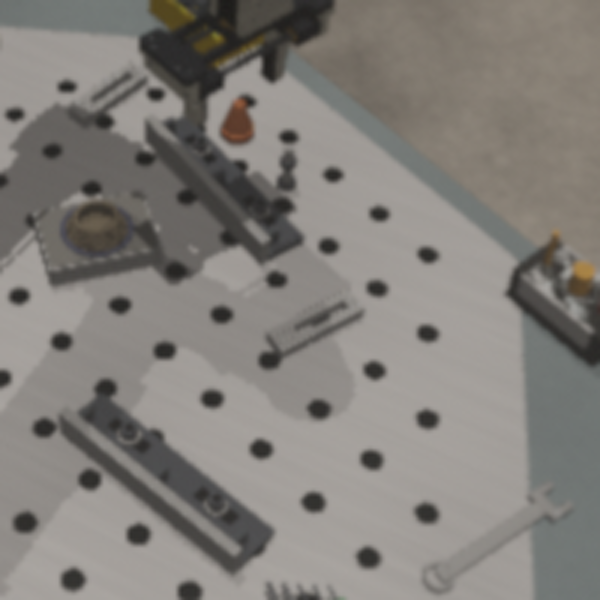

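View pics/wrist0.png

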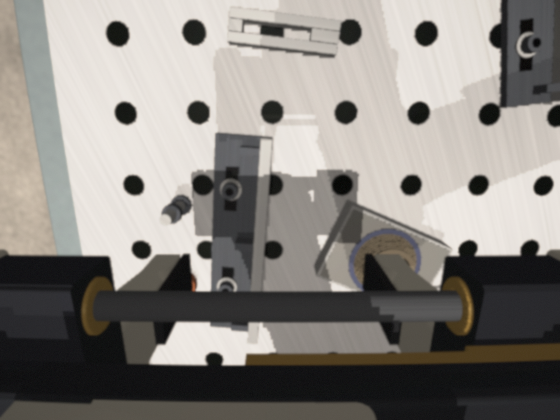

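Run:
```python
from h import *
c=r.get_calibration('scene'); s=r.get_calibration('side')
f=lambda p:np.array(p,float)/4+[185,195]
g=lambda p:np.array(p,float)/3+[225,130]
def show(n,P):
    print(n,P[:,:2].round(3).tolist(),np.linalg.norm(np.diff(P,axis=0),axis=1).round(3))
show('blank scene top',ray(c,f([(355,130),(545,88),(592,195),(395,245)]),.03))
show('blank side top',ray(s,g([(33,212),(140,190),(160,245),(50,270)]),.03))
show('fence scene top front',ray(c,f([(172,118),(397,415)]),.04))
show('fence side top front',ray(s,g([(147,120),(262,248)]),.04))
show('collar scene/side',np.vstack([ray(c,f([(475,135)]),.052),ray(s,g([(98,220)]),.052)]))
show('nozzle',np.vstack([ray(c,f([(188,475)]),.01),ray(s,g([(237,130)]),.01)]))
```

```text
blank scene top [[0.597, 0.023], [0.483, 0.074], [0.517, 0.152], [0.631, 0.104]] [0.125 0.085 0.124]
blank side top [[0.511, 0.148], [0.627, 0.099], [0.594, 0.019], [0.476, 0.066]] [0.126 0.087 0.127]
fence scene top front [[0.682, -0.05], [0.703, 0.191]] [0.242]
fence side top front [[0.698, 0.176], [0.674, -0.061]] [0.239]
collar scene/side [[0.553, 0.085], [0.55, 0.076]] [0.009]
nozzle [[0.804, 0.135], [0.792, 0.119]] [0.02]
```

Candidates: far angle at scene (245,275), near angle at scene (265,150). The far one is 0.73 m from the base against 0.47 m, has the nozzle and stud behind it, and measures 0.24 m, so it's the fence. The blank is at about (0.555,0.086) and needs about 71° of clockwise turn. Next I'll write an automatic pose measure using the collar ring and line segments on the z=0.03 plane.

```bash
cat >> h.py <<'E'
F0=np.array([.689,.064]); FY=np.array([.094,.9956]); FX=np.array([.9956,-.094])
def meas(n,guess,f=None,verbose=0):
    """blank centre and long-axis angle (deg) from collar ring + line segments at z=.03"""
    if f: im,c=snap(n,f)
    else: im=cv2.imread(f'pics/{n}0.png')[:,:,::-1]; c=r.get_calibration(n)
    I=cv2.GaussianBlur(im,(3,3),0).astype(int)
    H,W=im.shape[:2]; uv=np.stack(np.meshgrid(np.arange(W),np.arange(H)),-1).reshape(-1,2)
    P=ray(c,uv,.03)[:,:2]; near=(np.hypot(*(P-guess).T)<.06).reshape(H,W)
    m=near&(I[...,2]-I[...,0]>8)&(I[...,2]-I[...,1]>6)
    Q=P[m.ravel()]
    A=np.c_[2*Q,np.ones(len(Q))]; s=np.linalg.lstsq(A,(Q**2).sum(1),rcond=None)[0]
    cen=s[:2]; rad=np.sqrt(s[2]+cen@cen)
    g=cv2.cvtColor(im,cv2.COLOR_RGB2GRAY)
    L=cv2.createLineSegmentDetector().detect(g)[0].reshape(-1,4)
    a=ray(c,L[:,:2],.03)[:,:2]; b=ray(c,L[:,2:],.03)[:,:2]
    out=[]
    for p,q in zip(a,b):
        l=np.linalg.norm(q-p)
        if l<.02 or np.linalg.norm((p+q)/2-cen)>.085: continue
        d=(q-p)/l; nrm=np.array([-d[1],d[0]]); h=(p-cen)@nrm
        if h<0: nrm=-nrm;h=-h
        if .036<h<.078: out.append((np.degrees(np.arctan2(d[1],d[0]))%180,np.degrees(np.arctan2(nrm[1],nrm[0])),h,l))
    print(n,'n',len(Q),'ring c',cen.round(4),'r',rad.round(4))
    for o in sorted(out,key=lambda o:-o[3])[:10]: print('  line %.1f normal %.0f h %.4f len %.3f'%o)
E
python3 - <<'E'
from h import *
for n in('scene','side','wrist'): 
    if n!='wrist': meas(n,np.array([.555,.086]))
    else: meas(n,np.array([.555,.086]))
E
```

```text
scene n 0 ring c [0. 0.] r 0.0
  line 110.2 normal -160 h 0.0484 len 0.090
  line 135.3 normal -135 h 0.0659 len 0.060
side n 0 ring c [0. 0.] r 0.0
  line 111.0 normal -159 h 0.0486 len 0.060
  line 42.6 normal 133 h 0.0479 len 0.046
  line 20.5 normal 111 h 0.0397 len 0.037
wrist n 497 ring c [0.5518 0.085 ] r 0.0389
  line 156.5 normal -113 h 0.0503 len 0.133
  line 179.4 normal 89 h 0.0423 len 0.104
  line 156.5 normal -113 h 0.0463 len 0.103
  line 89.6 normal 180 h 0.0688 len 0.041
  line 155.6 normal -114 h 0.0418 len 0.040
  line 66.3 normal -24 h 0.0743 len 0.040
  line 64.9 normal -25 h 0.0732 len 0.039
  line 98.7 normal -171 h 0.0400 len 0.036
  line 122.4 normal 32 h 0.0409 len 0.028
  line 158.9 normal 69 h 0.0420 len 0.026
```

```bash
sed -i 's/I\[...,2\]-I\[...,0\]>8)&(I\[...,2\]-I\[...,1\]>6/I[...,2]-I[...,0]>T)\&(I[...,2]-I[...,1]>T/; s/f=None,verbose=0/f=None,T=5/; s/h<.02 or/h<.02 or/' h.py
python3 - <<'E'
from h import *
for n in('scene','side'):
  for T in(2,4): meas(n,np.array([.5535,.0855]),T=T)
for n in('wrist','side'):
    g=cv2.imread(f'pics/{n}0.png',0); c=r.get_calibration(n)
    L=cv2.createLineSegmentDetector().detect(g)[0].reshape(-1,4)
    for z in(.04,0):
      a=ray(c,L[:,:2],z); b=ray(c,L[:,2:],z)
      for p,q,l in zip(a,b,L):
        d=q-p;ll=np.linalg.norm(d)
        if ll>.05 and abs((p+q)[0]/2-.69)<.04 and abs((p+q)[1]/2-.064)<.13 and abs(d[1])>.95*ll:
            print(n,z,p[:2].round(3),q[:2].round(3),'x at y=.064: %.4f slope %.2f'%(p[0]+d[0]/d[1]*(.064-p[1]),np.degrees(d[0]/d[1])),l.round())
E
```

```text
scene n 83 ring c [0.555  0.0846] r 0.0391
  line 156.4 normal 66 h 0.0635 len 0.100
  line 156.7 normal 67 h 0.0488 len 0.097
  line 66.5 normal 156 h 0.0624 len 0.080
  line 153.7 normal -116 h 0.0410 len 0.076
  line 163.5 normal -107 h 0.0380 len 0.053
  line 137.2 normal 47 h 0.0397 len 0.039
  line 109.4 normal -161 h 0.0374 len 0.033
  line 62.9 normal -27 h 0.0676 len 0.032
  line 16.5 normal 106 h 0.0708 len 0.032
  line 86.6 normal -3 h 0.0415 len 0.031
scene n 8 ring c [0.5563 0.0865] r 0.0375
  line 156.4 normal 66 h 0.0612 len 0.100
  line 156.7 normal 67 h 0.0465 len 0.097
  line 66.5 normal 156 h 0.0628 len 0.080
  line 153.7 normal -116 h 0.0433 len 0.076
  line 163.5 normal -107 h 0.0402 len 0.053
  line 137.2 normal 47 h 0.0374 len 0.039
  line 109.4 normal -161 h 0.0392 len 0.033
  line 62.9 normal -27 h 0.0673 len 0.032
  line 16.5 normal 106 h 0.0693 len 0.032
  line 86.6 normal -3 h 0.0403 len 0.031
side n 0 ring c [0. 0.] r 0.0
  line 111.0 normal -159 h 0.0486 len 0.060
  line 42.6 normal 133 h 0.0479 len 0.046
  line 20.5 normal 111 h 0.0397 len 0.037
side n 
[... 180 characters left out ...]
.704 0.111] x at y=.064: 0.7007 slope 4.49 [257. 178. 250. 288.]
wrist 0 [ 0.697 -0.007] [0.708 0.133] x at y=.064: 0.7025 slope 4.49 [257. 178. 250. 288.]
side 0.04 [0.657 0.189] [0.665 0.133] x at y=.064: 0.6749 slope -8.18 [263. 173. 274. 181.]
side 0.04 [0.697 0.173] [ 0.676 -0.054] x at y=.064: 0.6870 slope 5.26 [274. 171. 311. 211.]
side 0.04 [ 0.696 -0.005] [0.699 0.062] x at y=.064: 0.6992 slope 2.69 [306. 200. 294. 188.]
side 0 [0.68  0.221] [0.689 0.164] x at y=.064: 0.7028 slope -8.18 [263. 173. 274. 181.]
side 0 [0.722 0.205] [ 0.7   -0.029] x at y=.064: 0.7086 slope 5.26 [274. 171. 311. 211.]
side 0 [0.721 0.021] [0.724 0.091] x at y=.064: 0.7225 slope 2.69 [306. 200. 294. 188.]
```

Call:
carry_out(plan=[[[-0.005, 0.04, 0.02], [0, 0, 0], 255], [[-0.005, 0.04, 0.02], [0, 0, 0], 255], [[-0.005, 0.04, 0.02], [0, 0, 0], 255], [[-0.005, 0.04, 0.02], [0, 0, 0], 255], [[-0.006, 0.04, 0.02], [0, 0, 0], 255], [[0, 0, 0.005], [0, 0, -7], 255], [[0, 0, 0.005], [0, 0, -7], 255], [[0, 0, 0.005], [0, 0, -7], 255], [[0, 0, 0.005], [0, 0, -7], 255], [[0, 0, 0.005], [0, 0, -7], 255], [[0, 0, 0.005], [0, 0, -7], 255], [[0, 0, 0.005], [0, 0, -7], 255]], grip_force=20)

```text
time_s: 1.15
tcp_pos: [0.4898, 0.0241, 0.2768]
eef_rot: [180.0, 0.0, -40.7]
contact_force: [1.4, -0.5, 0.2]
gripper_width: 0.0131
```

Call:
carry_out(plan=[[[0, 0, 0.01], [0, 0, -6], 255], [[0, 0, 0.01], [0, 0, -6], 255], [[0, 0, 0.01], [0, 0, -5], 255], [[-0.008, 0.0025, 0.01], [0, 0, 0], 255], [[-0.008, 0.0025, 0.01], [0, 0, 0], 255], [[0, 0, 0.01], [0, 0, 0], 255], [[0, 0, 0.01], [0, 0, 0], 255], [[0, 0, 0.01], [0, 0, 0], 255], [[0, 0, 0.007], [0, 0, 0], 255]])

```text
time_s: 1.9
tcp_pos: [0.473, 0.0259, 0.1893]
eef_rot: [180.0, 0.0, -24.0]
contact_force: [-0.7, -0.2, -0.6]
gripper_width: 0.0004
```

Run:
```python
from h import *
s=r.get_state(); print(s['tcp_pos'],s['eef_rot'],s['gripper_width'],s['contact_force'])
im,c=snap('scene','scene1')
cv2.imwrite('pics/crop2.png',cv2.resize(im[150:340,180:430,::-1],None,fx=3,fy=3,interpolation=cv2.INTER_CUBIC))
```

```text
[0.4729842  0.02591194 0.18929797] [ 1.79967423e+02  3.33224190e-02 -2.40045333e+01] 0.0003742302500196956 [-0.69095464 -0.2348439  -0.63294448]
```

View pics/crop2.png

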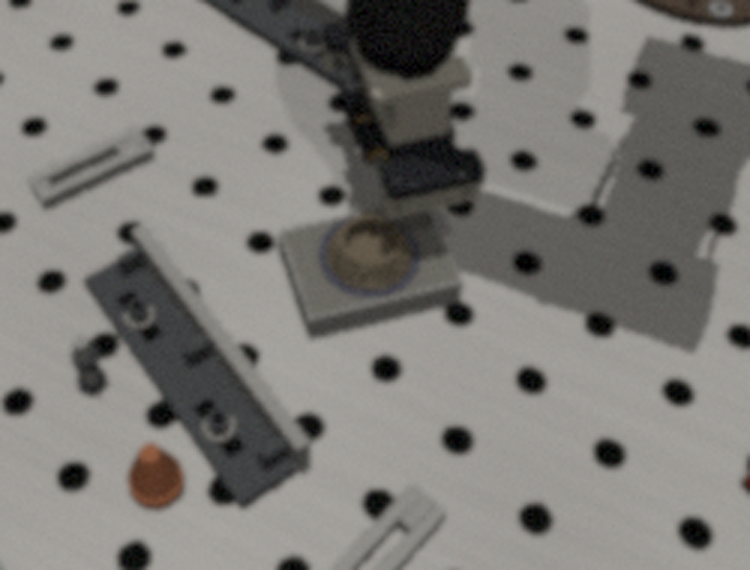

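Call:
carry_out(plan=[[[0, -0.006, 0], [0, 0, 0], 255], [[0, -0.006, 0], [0, 0, 0], 255], [[0, -0.005, 0], [0, 0, 0], 255], [[0, -0.004, 0], [0, 0, 0], 255], [[0, -0.004, 0], [0, 0, 0], 255], [[0, -0.004, 0], [0, 0, 0], 255], [[0, -0.004, 0], [0, 0, 0], 255], [[0, -0.004, 0], [0, 0, 0], 255], [[0, -0.004, 0], [0, 0, 0], 255], [[0, -0.004, 0], [0, 0, 0], 255]])

```text
time_s: 2.78
tcp_pos: [0.4878, 0.0645, 0.1894]
eef_rot: [179.5, 0.4, -24.1]
contact_force: [-12.6, -11.5, 13.6]
gripper_width: 0.0006
```

Run:
```python
from h import *
s=r.get_state(); print(s['tcp_pos'],s['contact_force'])
meas('scene',np.array([.557,.095]),'scene2',T=3)
```

```text
[0.48780227 0.06447882 0.18941264] [-12.62939041 -11.53116651  13.62849144]
scene n 33 ring c [0.5621 0.0927] r 0.0384
  line 147.8 normal 58 h 0.0641 len 0.130
  line 147.3 normal 57 h 0.0486 len 0.116
  line 57.9 normal -32 h 0.0678 len 0.090
  line 143.2 normal -127 h 0.0398 len 0.041
  line 148.4 normal 58 h 0.0386 len 0.039
  line 94.8 normal 5 h 0.0402 len 0.036
  line 137.4 normal -133 h 0.0378 len 0.034
  line 144.9 normal 55 h 0.0366 len 0.033
  line 61.5 normal 151 h 0.0621 len 0.031
  line 52.9 normal -37 h 0.0399 len 0.029
```

Call:
carry_out(plan=[[[0, -0.004, 0], [0, 0, 3], 255], [[0, -0.004, 0], [0, 0, 3], 255], [[0, -0.004, 0], [0, 0, 3], 255], [[0, -0.004, 0], [0, 0, 3], 255], [[0, -0.004, 0], [0, 0, 2], 255], [[0, -0.004, 0], [0, 0, 2], 255], [[0, -0.004, 0], [0, 0, 2], 255], [[0, -0.004, 0], [0, 0, 2], 255], [[0, -0.004, 0], [0, 0, 2], 255], [[0, -0.004, 0], [0, 0, 2], 255]])

```text
time_s: 3.67
tcp_pos: [0.5117, 0.0979, 0.189]
eef_rot: [179.5, 0.2, -48.2]
contact_force: [-12.3, -3.0, 3.8]
gripper_width: 0.0007
```

Run:
```python
from h import *
s=r.get_state(); print(s['tcp_pos'],s['eef_rot'],s['contact_force'])
meas('scene',np.array([.572,.108]),'scene3',T=3)
```

```text
[0.51169522 0.0978855  0.18900904] [ 1.79509346e+02  1.57295030e-01 -4.81699366e+01] [-12.29174727  -2.99985672   3.79675351]
scene n 51 ring c [0.5758 0.1029] r 0.0512
  line 132.7 normal 43 h 0.0615 len 0.122
  line 42.6 normal -47 h 0.0730 len 0.094
  line 133.2 normal 43 h 0.0513 len 0.090
  line 133.2 normal 43 h 0.0762 len 0.078
  line 130.8 normal -139 h 0.0676 len 0.053
  line 40.4 normal 130 h 0.0549 len 0.038
  line 37.4 normal -53 h 0.0490 len 0.030
  line 81.9 normal -8 h 0.0559 len 0.028
  line 8.5 normal 98 h 0.0406 len 0.025
  line 91.4 normal 1 h 0.0527 len 0.021
```

Call:
carry_out(plan=[[[0, 0.01, 0], [0, 0, 0], 255], [[0, 0.002, -0.04], [0, 0, 0], 255], [[0, 0, -0.04], [0, 0, 0], 255], [[0, 0, 0], [0, 0, -7], 255], [[0, 0, 0], [0, 0, -7], 255], [[0, 0, 0], [0, 0, -7], 255], [[0, 0, 0], [0, 0, -7], 255], [[0, 0, 0], [0, 0, -7], 255], [[0, 0, 0], [0, 0, -7], 255], [[0, 0, 0], [0, 0, -7], 255], [[0, 0, 0], [0, 0, -7], 255], [[0, 0, 0], [0, 0, -7], 255]])

```text
time_s: 4.72
tcp_pos: [0.5059, 0.0912, 0.2706]
eef_rot: [-180.0, -0.1, 15.4]
contact_force: [-0.2, 0.3, 0.0]
gripper_width: 0.0003
```

Call:
carry_out(plan=[[[0, 0, 0], [0, 0, -7], 255], [[0, 0, 0], [0, 0, -7], 255], [[0, 0, 0], [0, 0, -7], 255], [[0, 0, 0], [0, 0, -7], 255], [[0.026, 0.018, 0], [0, 0, 0], 255], [[0.026, 0.018, 0], [0, 0, 0], 255], [[0.026, 0.018, 0], [0, 0, 0], 255], [[0.026, 0.018, 0], [0, 0, 0], 255], [[0.026, 0.018, 0], [0, 0, 0], 255], [[0, 0, 0], [0, 0, 0], 255]])

```text
time_s: 5.55
tcp_pos: [0.6668, 0.1146, 0.2697]
eef_rot: [179.9, -0.1, 43.0]
contact_force: [0.7, -0.2, 0.6]
gripper_width: 0.0005
```

Run:
```python
from h import *
s=r.get_state(); print(s['tcp_pos'],s['eef_rot'],s['contact_force'],s['joints'])
im,c=snap('wrist','wrist4')
meas('wrist',np.array([.585,.1]),'wrist4',T=5)
meas('side',np.array([.585,.1]),'side4',T=2)
```

```text
[0.66683925 0.11462231 0.26974165] [ 1.79882555e+02 -1.25334130e-01  4.30274331e+01] [ 0.70603461 -0.19514089  0.55705648] [ 2.62439950e+01  2.65931506e+01 -8.62127306e+00  9.35081508e-02
 -5.46317044e+01  1.06729287e+02]
wrist n 0 ring c [0. 0.] r 0.0
side n 0 ring c [0. 0.] r 0.0
```

View pics/wrist4.png

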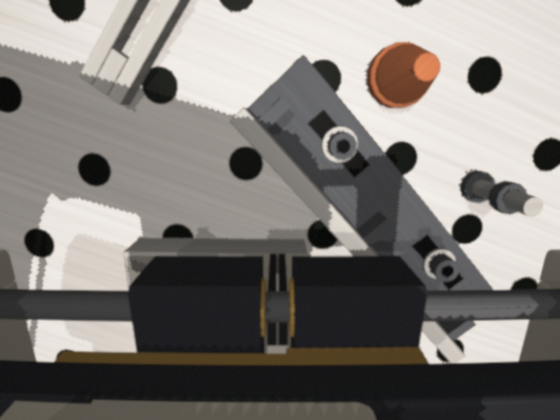

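Run:
```python
from h import *
c=r.get_calibration('wrist'); g=cv2.imread('pics/wrist4.png',0)
L=cv2.createLineSegmentDetector().detect(g)[0].reshape(-1,4)
for l in L:
    n=np.hypot(l[2]-l[0],l[3]-l[1])
    if n<50 or l[1]>260 and l[3]>260: continue
    p=[ray(c,[l[:2],l[2:]],z)[:,:2] for z in(.04,.03,0)]
    d=p[0][1]-p[0][0]
    print(l.round(),'ang %.1f'%(np.degrees(np.arctan2(d[1],d[0]))%180),*[q.round(3).tolist() for q in p])
```

```text
[457. 243. 493. 289.] ang 85.4 [[0.74, 0.023], [0.736, -0.024]] [[0.741, 0.016], [0.737, -0.033]] [[0.744, -0.005], [0.74, -0.06]]
[245. 109. 302.  54.] ang 175.5 [[0.707, 0.182], [0.752, 0.179]] [[0.707, 0.183], [0.753, 0.179]] [[0.705, 0.185], [0.758, 0.181]]
[149.  -0. 121.  50.] ang 7.5 [[0.715, 0.261], [0.683, 0.256]] [[0.715, 0.265], [0.682, 0.261]] [[0.714, 0.279], [0.677, 0.274]]
[336.  93. 383. 151.] ang 85.5 [[0.75, 0.15], [0.746, 0.104]] [[0.752, 0.149], [0.748, 0.101]] [[0.756, 0.146], [0.752, 0.093]]
[190.  -1. 151.  65.] ang 7.4 [[0.73, 0.244], [0.688, 0.238]] [[0.731, 0.248], [0.687, 0.242]] [[0.733, 0.259], [0.683, 0.252]]
[404. 177. 450. 234.] ang 85.4 [[0.745, 0.083], [0.741, 0.031]] [[0.746, 0.079], [0.742, 0.025]] [[0.75, 0.067], [0.745, 0.006]]
[375. 253. 330. 204.] ang 86.0 [[0.698, 0.058], [0.701, 0.104]] [[0.697, 0.053], [0.7, 0.101]] [[0.694, 0.037], [0.698, 0.093]]
[120. 102. 179.  -0.] ang 7.5 [[0.66, 0.239], [0.726, 0.248]] [[0.657, 0.243], [0.726, 0.252]] [[0.649, 0.253], [0.728, 0.264]]
[329. 201. 245. 108.] ang 85.5 [[0.701, 0.106], [0.707, 0.183]] [[0.
[... 386 characters left out ...]
 0.193], [0.588, 0.228]] [[0.59, 0.196], [0.57, 0.236]]
[295. 334. 291. 257.] ang 46.2 [[0.616, 0.053], [0.658, 0.097]] [[0.611, 0.048], [0.655, 0.094]] [[0.596, 0.032], [0.646, 0.084]]
[263. 257. 259. 334.] ang 39.8 [[0.644, 0.111], [0.598, 0.072]] [[0.641, 0.109], [0.592, 0.068]] [[0.631, 0.101], [0.575, 0.054]]
[194. 238. 303. 239.] ang 132.6 [[0.624, 0.153], [0.672, 0.1]] [[0.619, 0.152], [0.67, 0.097]] [[0.606, 0.15], [0.664, 0.088]]
[399. 190. 393. 252.] ang 43.4 [[0.737, 0.078], [0.706, 0.05]] [[0.738, 0.074], [0.706, 0.044]] [[0.741, 0.062], [0.704, 0.027]]
[317. 218. 265. 161.] ang 85.5 [[0.689, 0.104], [0.693, 0.153]] [[0.687, 0.101], [0.691, 0.152]] [[0.683, 0.092], [0.688, 0.15]]
```

Call:
carry_out(plan=[[[-0.004, -0.003, 0], [0, 0, 0], 255], [[0, 0, 0.025], [0, 0, 0], 255], [[0, 0, 0.025], [0, 0, 0], 255], [[0, 0, 0.02], [0, 0, 0], 255], [[0, 0, 0.01], [0, 0, 0], 255], [[-0.004, 0, 0], [0, 0, 0], 255], [[-0.004, 0, 0], [0, 0, 0], 255], [[-0.004, 0, 0], [0, 0, 1], 255], [[-0.004, 0, 0], [0, 0, 2], 255], [[-0.004, 0, 0], [0, 0, 2], 255], [[-0.004, 0, 0], [0, 0, 2], 255], [[-0.004, 0, 0], [0, 0, 2], 255]])

```text
time_s: 6.7
tcp_pos: [0.6369, 0.0959, 0.1918]
eef_rot: [179.9, -0.3, 34.0]
contact_force: [7.3, 1.2, -2.1]
gripper_width: 0.0003
```

Call:
carry_out(plan=[[[-0.004, 0, 0], [0, 0, 2], 255], [[-0.004, 0, 0], [0, 0, 2], 255], [[-0.004, 0, 0], [0, 0, 2], 255], [[-0.004, 0, 0], [0, 0, 2], 255], [[-0.004, 0, 0], [0, 0, 2], 255], [[0.01, 0, 0], [0, 0, 0], 255], [[0, 0, -0.04], [0, 0, 0], 255], [[0, 0, -0.04], [0, 0, 0], 255], [[0, 0, 0], [0, 0, 0], 255]])

```text
time_s: 7.45
tcp_pos: [0.6302, 0.0903, 0.2784]
eef_rot: [179.9, -0.6, 24.2]
contact_force: [1.8, 1.3, 2.5]
gripper_width: 0.0005
```

```bash
cat >> h.py <<'E'
def lines(n,f,c0,rad=.11,minl=.035,zs=(.03,0)):
    im,c=snap(n,f); g=cv2.cvtColor(im,cv2.COLOR_RGB2GRAY)
    L=cv2.createLineSegmentDetector().detect(g)[0].reshape(-1,4)
    for z in zs:
        P=ray(c,L[:,:2],z)[:,:2];Q=ray(c,L[:,2:],z)[:,:2]
        for p,q,l in zip(P,Q,L):
            n_=np.linalg.norm(q-p); m=(p+q)/2
            if n_>minl and np.linalg.norm(m-c0)<rad:
                print('z%.2f'%z,l.round().astype(int),'ang %.1f'%(np.degrees(np.arctan2(*(q-p)[::-1]))%180),p.round(3),q.round(3))
E
python3 - <<'E'
from h import *
s=r.get_state(); print(s['tcp_pos'],s['eef_rot'],s['contact_force'])
meas('scene',np.array([.577,.09]),'scene5',T=3)
lines('wrist','wrist5',np.array([.577,.09]))
E
```

```text
[0.6302186  0.09029848 0.27837169] [179.89071353  -0.60400109  24.19177624] [1.78388032 1.29095294 2.54388962]
scene n 43 ring c [0.5564 0.0851] r 0.0447
  line 41.9 normal 132 h 0.0480 len 0.046
  line 115.0 normal 25 h 0.0657 len 0.045
  line 124.5 normal 35 h 0.0679 len 0.040
  line 120.1 normal 30 h 0.0449 len 0.037
  line 113.1 normal 23 h 0.0450 len 0.033
  line 42.3 normal -48 h 0.0701 len 0.031
  line 170.5 normal 81 h 0.0492 len 0.031
  line 118.5 normal -152 h 0.0378 len 0.029
  line 26.9 normal 117 h 0.0741 len 0.027
  line 41.0 normal -49 h 0.0637 len 0.026
z0.03 [125 291 154 256] ang 163.3 [0.539 0.174] [0.575 0.164]
z0.03 [293 256 399 256] ang 114.2 [0.617 0.072] [0.648 0.002]
z0.03 [ 37 362 424 365] ang 114.1 [0.445 0.223] [ 0.574 -0.065]
z0.03 [295 333 291 257] ang 27.4 [0.559 0.044] [0.616 0.073]
z0.03 [267 297 270 253] ang 20.3 [0.579 0.076] [0.612 0.088]
z0.03 [363 402  93 400] ang 114.0 [ 0.521 -0.037] [0.428 0.17 ]
z0.03 [152 248 261 246] ang 115.4 [0.581 0.167] [0.614 0.096]
z0.03 [263 256 259 334] ang 21.0 [0.608 0.092] [0.547 0.069]
z0.03 [156 256 261 256] ang 114.0 [0.576 0.162] [0.607 0.093]
z0.03 [267 343 264 297] ang 27.8 [0.542 0.059] [0.578 0.078]
z0.03 [414 347 292 347] ang 113.8 [ 0.586 -0.048] [0.546 0.04 ]
z0.03 [262 353 139 352] ang 114.1 [0.532 0.06 ] [0.492 0.148]
z0.00 [125 291 154 256] ang 163.3 [0.518 0.181] [0.559 0.169]
z0.00 [293 256 399 256] ang 114.2 [0.606 0.065] [ 0.641 -0.014]
z0.00 [ 37 362 424 365] ang 114.1 [0.411 0.236] [ 0.557 -0.09 ]
z0.00 [295 333 291 257] ang 27.4 [0.541 0.033] [0.605 0.067]
z0.00 [267 297 270 253] ang 20.3 [0.563 0.07 ] [0.6   0.084]
z0.00 [152 248 261 246] ang 115.4 [0.565 0.173] [0.603 0.093]
z0.00 [263 256 259 334] ang 21.0 [0.596 0.088] [0.527 0.061]
z0.00 [156 256 261 256] ang 114.0 [0.56  0.168] [0.595 0.089]
z0.00 [267 343 264 297] ang 27.8 [0.521 0.051] [0.562 0.072]
z0.00 [262 353 139 352] ang 114.1 [0.51  0.052] [0.465 0.152]
```

Call:
carry_out(plan=[[[-0.028, -0.016, 0], [0, 0, 0], 255], [[-0.028, -0.016, 0], [0, 0, 0], 255], [[-0.028, -0.016, 0], [0, 0, 0], 255], [[-0.028, -0.016, 0], [0, 0, 0], 255], [[-0.029, -0.017, 0], [0, 0, 0], 255], [[0, 0, 0], [0, 0, 0], 255]])

```text
time_s: 8.05
tcp_pos: [0.4605, 0.1046, 0.2691]
eef_rot: [-180.0, 0.3, 24.0]
contact_force: [-1.3, -0.5, -0.5]
gripper_width: 0.0002
```

Run:
```python
from h import *
s=r.get_state(); print(s['tcp_pos'],s['eef_rot'],s['contact_force'])
meas('scene',np.array([.553,.09]),'scene6',T=3)
lines('wrist','wrist6',np.array([.553,.09]),minl=.05,zs=(.03,))
a=cv2.imread('pics/scene6.png')[170:320,210:410]; b=cv2.imread('pics/wrist6.png')
cv2.imwrite('pics/m6.png',np.hstack([cv2.resize(a,(560,420),interpolation=cv2.INTER_CUBIC),b])[:, :].copy()) 
cv2.imwrite('pics/m6.png',cv2.resize(cv2.imread('pics/m6.png'),(800,300)))
```

```text
[0.46045708 0.10456518 0.26909624] [-179.95325128    0.26395523   24.03974068] [-1.30083397 -0.45154019 -0.53219155]
scene n 50 ring c [0.5552 0.0942] r 0.0388
  line 115.6 normal 26 h 0.0489 len 0.118
  line 116.3 normal 26 h 0.0641 len 0.098
  line 27.1 normal -63 h 0.0631 len 0.093
  line 117.5 normal -153 h 0.0419 len 0.045
  line 37.0 normal 127 h 0.0715 len 0.038
  line 83.0 normal 173 h 0.0429 len 0.035
  line 55.9 normal -34 h 0.0411 len 0.034
  line 107.4 normal 17 h 0.0399 len 0.030
  line 147.0 normal 57 h 0.0405 len 0.030
  line 117.0 normal -153 h 0.0367 len 0.029
z0.03 [294 256 399 256] ang 114.3 [0.45  0.087] [0.481 0.02 ]
z0.03 [461  34 445 182] ang 25.3 [0.62  0.056] [0.539 0.018]
z0.03 [303  33 458  32] ang 115.5 [0.581 0.142] [0.621 0.058]
```

View pics/m6.png

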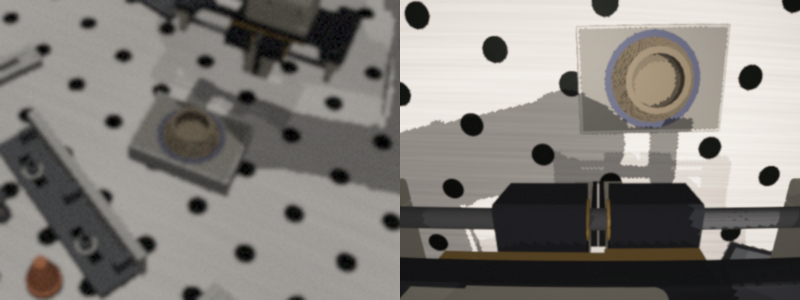

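Call:
carry_out(plan=[[[0, 0, 0.03], [0, 0, 0], 255], [[0, 0, 0.03], [0, 0, 0], 255], [[0, 0, 0.018], [0, 0, 0], 255], [[0.01, -0.001, 0], [0, 0, 0], 255], [[0.008, -0.001, 0], [0, 0, 0], 255], [[0.004, 0, 0], [0, 0, 0], 255], [[0.004, 0, 0], [0, 0, 0], 255], [[0.004, 0, 0], [0, 0, 2], 255], [[0.004, 0, 0], [0, 0, 2], 255], [[0.004, 0, 0], [0, 0, 2], 255], [[0.004, 0, 0], [0, 0, 2], 255], [[0.004, 0, 0], [0, 0, 2], 255]])

```text
time_s: 9.15
tcp_pos: [0.5077, 0.1253, 0.1926]
eef_rot: [-180.0, 0.1, 13.9]
contact_force: [-7.3, 1.7, -2.5]
gripper_width: 0.0008
```

Call:
carry_out(plan=[[[0.004, 0, 0], [0, 0, 2], 255], [[0.004, 0, 0], [0, 0, 2], 255], [[0.004, 0, 0], [0, 0, 2], 255], [[0.004, 0, 0], [0, 0, 2], 255], [[0.004, 0, 0], [0, 0, 2], 255], [[0, 0, 0], [0, 0, 0], 255]])

```text
time_s: 9.65
tcp_pos: [0.5285, 0.1292, 0.193]
eef_rot: [-180.0, -0.0, 3.9]
contact_force: [-2.0, 1.2, -1.7]
gripper_width: 0.0004
```

Run:
```python
from h import *
s=r.get_state(); print(s['tcp_pos'],s['eef_rot'],s['contact_force'])
meas('scene',np.array([.57,.1]),'scene7',T=3)
```

```text
[0.52850266 0.12924349 0.19301683] [-1.79959181e+02 -2.95025142e-02  3.89733820e+00] [-2.02010609  1.18824123 -1.65610469]
scene n 25 ring c [0.5919 0.0908] r 0.0373
  line 94.4 normal 4 h 0.0581 len 0.126
  line 94.2 normal 4 h 0.0473 len 0.114
  line 9.2 normal -81 h 0.0639 len 0.047
  line 97.3 normal 7 h 0.0387 len 0.038
  line 94.9 normal -175 h 0.0446 len 0.037
  line 4.1 normal 94 h 0.0734 len 0.036
  line 87.1 normal 177 h 0.0486 len 0.034
  line 173.4 normal 83 h 0.0384 len 0.028
  line 60.1 normal -30 h 0.0422 len 0.025
  line 80.2 normal 170 h 0.0580 len 0.024
```

Call:
carry_out(plan=[[[0.004, 0, 0], [0, 0, 2], 255], [[0.004, 0, 0], [0, 0, 3], 255], [[0.004, 0, 0], [0, 0, 2], 255], [[0.003, 0, 0], [0, 0, 2], 255], [[0, 0, 0], [0, 0, 0], 255], [[-0.02, 0, 0], [0, 0, 0], 255], [[-0.03, 0, -0.01], [0, 0, 0], 255], [[-0.01, 0, -0.035], [0, 0, 0], 255], [[0, 0, -0.035], [0, 0, 0], 255], [[0, 0.015, 0], [0, 0, 0], 255], [[0, 0.015, 0], [0, 0, 0], 255], [[0, 0, 0], [0, 0, 0], 255]])

```text
time_s: 10.7
tcp_pos: [0.4801, 0.1025, 0.2734]
eef_rot: [-179.9, -0.1, -5.0]
contact_force: [0.2, -0.4, -1.0]
gripper_width: 0.0004
```

Run:
```python
from h import *
s=r.get_state(); print(s['tcp_pos'],s['eef_rot'],s['contact_force'])
meas('scene',np.array([.595,.091]),'scene8',T=3)
meas('wrist',np.array([.595,.091]),'wrist8',T=5)
lines('wrist','wrist8b',np.array([.69,.08]),rad=.03,minl=.05,zs=(.04,))
```

```text
[0.48014157 0.10252958 0.27335637] [-1.79903227e+02 -1.13076811e-01 -5.00808351e+00] [ 0.21570705 -0.4440837  -0.96195902]
scene n 52 ring c [0.6015 0.0822] r 0.039
  line 87.5 normal -3 h 0.0566 len 0.128
  line 87.4 normal -3 h 0.0470 len 0.111
  line 177.8 normal 88 h 0.0668 len 0.077
  line 88.0 normal 178 h 0.0538 len 0.049
  line 178.3 normal -92 h 0.0619 len 0.046
  line 88.0 normal 178 h 0.0417 len 0.038
  line 167.6 normal 78 h 0.0403 len 0.037
  line 72.9 normal -17 h 0.0399 len 0.034
  line 116.4 normal -154 h 0.0774 len 0.033
  line 112.6 normal 23 h 0.0408 len 0.033
wrist n 2457 ring c [0.5987 0.0824] r 0.039
  line 87.4 normal 177 h 0.0471 len 0.115
  line 178.5 normal 88 h 0.0625 len 0.041
  line 179.1 normal -91 h 0.0621 len 0.041
  line 89.2 normal 179 h 0.0443 len 0.040
  line 87.6 normal 178 h 0.0451 len 0.032
  line 87.8 normal 178 h 0.0453 len 0.030
  line 91.2 normal -179 h 0.0419 len 0.029
  line 88.5 normal 178 h 0.0422 len 0.029
  line 87.5 normal 178 h 0.0450 len 0.024
```

Call:
carry_out(plan=[[[0, 0.002, 0.03], [0, 0, 0], 255], [[0, 0, 0.03], [0, 0, 0], 255], [[0, 0, 0.02], [0, 0, 0], 255], [[0.02, 0, 0], [0, 0, 0], 255], [[0.02, 0, 0], [0, 0, 0], 255], [[0.015, 0, 0], [0, 0, 0], 255], [[0.006, 0, 0], [0, 0, 0], 255], [[0.004, 0, 0], [0, 0, 0], 255], [[0.004, 0, 0], [0, 0, 0], 255], [[0.004, 0, 0], [0, 0, 0], 255], [[0.004, 0, 0], [0, 0, 0], 255], [[0.004, 0, 0], [0, 0, 0], 255]])

```text
time_s: 11.85
tcp_pos: [0.5575, 0.0946, 0.1906]
eef_rot: [179.8, 0.5, -5.1]
contact_force: [-17.6, 3.6, 10.5]
gripper_width: 0.0006
```

Call:
carry_out(plan=[[[0.004, 0, 0], [0, 0, 0], 255], [[0.004, 0, 0], [0, 0, 0], 255], [[0.003, 0, 0], [0, 0, 0], 255], [[0, 0, 0], [0, 0, 0], 255]])

```text
time_s: 12.18
tcp_pos: [0.5686, 0.0932, 0.1905]
eef_rot: [179.8, 0.5, -5.1]
contact_force: [-12.0, 0.4, 9.2]
gripper_width: 0.0008
```

Run:
```python
from h import *
s=r.get_state(); print(s['tcp_pos'],s['eef_rot'],s['contact_force'])
meas('scene',np.array([.63,.081]),'scene9',T=3)
```

```text
[0.56858784 0.09324965 0.19054355] [179.77423821   0.50097968  -5.07916964] [-12.00409195   0.37615165   9.24854429]
scene n 36 ring c [0.6248 0.0762] r 0.0396
  line 84.9 normal -5 h 0.0761 len 0.246
  line 84.5 normal -5 h 0.0553 len 0.060
  line 174.5 normal 85 h 0.0670 len 0.055
  line 82.8 normal -7 h 0.0477 len 0.054
  line 89.6 normal 180 h 0.0468 len 0.050
  line 83.6 normal -6 h 0.0544 len 0.043
  line 86.8 normal 177 h 0.0395 len 0.036
  line 173.3 normal -97 h 0.0636 len 0.034
  line 176.6 normal -93 h 0.0635 len 0.034
  line 85.0 normal 175 h 0.0417 len 0.032
```

Call:
carry_out(plan=[[[-0.008, 0, 0], [0, 0, 0], 255], [[0, 0.012, 0], [0, 0, 0], 255], [[0.004, 0, 0], [0, 0, 0], 255], [[0.004, 0, 0], [0, 0, 0], 255], [[0.003, 0, 0], [0, 0, 0], 255], [[0.003, 0, 0], [0, 0, 0], 255], [[0.003, 0, 0], [0, 0, 0], 255], [[0.003, 0, 0], [0, 0, 0], 255], [[0, 0, 0], [0, 0, 0], 255]])

```text
time_s: 12.98
tcp_pos: [0.58, 0.08, 0.1913]
eef_rot: [179.8, 0.5, -5.1]
contact_force: [-15.4, 1.0, 12.7]
gripper_width: 0.0003
```

Call:
carry_out(plan=[[[0.002, 0, 0], [0, 0, 0], 255], [[0.002, 0, 0], [0, 0, 0], 255], [[0, 0, 0], [0, 0, 0], 255]])

```text
time_s: 13.23
tcp_pos: [0.5836, 0.0796, 0.1913]
eef_rot: [179.8, 0.5, -5.1]
contact_force: [-16.1, 0.7, 13.1]
gripper_width: 0.0007
```

Call:
carry_out(plan=[[[0.002, 0, 0], [0, 0, 0], 255], [[0, 0, 0], [0, 0, 0], 255]])

```text
time_s: 13.4
tcp_pos: [0.5855, 0.0794, 0.1913]
eef_rot: [179.8, 0.5, -5.1]
contact_force: [-17.3, 1.5, 13.2]
gripper_width: 0.0002
```

Run:
```python
from h import *
s=r.get_state(); print(s['tcp_pos'],s['eef_rot'],s['contact_force'],s['moment'])
meas('scene',np.array([.637,.078]),'scene10',T=3)
```

```text
[0.58553504 0.07944818 0.19128249] [179.79821371   0.48925657  -5.08206427] [-17.32329132   1.54494823  13.19721821] [ 0.21440437  6.09727313 -0.05667118]
scene n 44 ring c [0.6433 0.0746] r 0.0388
  line 85.4 normal -5 h 0.0592 len 0.131
  line 82.7 normal -7 h 0.0420 len 0.093
  line 81.0 normal 171 h 0.0695 len 0.076
  line 174.1 normal 84 h 0.0668 len 0.053
  line 173.7 normal -96 h 0.0626 len 0.048
  line 86.0 normal 176 h 0.0492 len 0.040
  line 152.7 normal 63 h 0.0407 len 0.033
  line 85.8 normal -4 h 0.0444 len 0.032
  line 15.0 normal -75 h 0.0605 len 0.022
```

Call:
carry_out(plan=[[[0.002, 0, 0], [0, 0, 0], 255], [[0, 0, 0], [0, 0, 0], 255]])

```text
time_s: 13.62
tcp_pos: [0.5876, 0.0793, 0.1913]
eef_rot: [179.8, 0.5, -5.1]
contact_force: [-16.8, 1.1, 12.9]
gripper_width: 0.0006
```

Call:
carry_out(plan=[[[0.002, 0, 0], [0, 0, 0], 255], [[0, 0, 0], [0, 0, 0], 255]])

```text
time_s: 13.78
tcp_pos: [0.5882, 0.0792, 0.1912]
eef_rot: [179.8, 0.7, -5.1]
contact_force: [-23.5, 4.9, 19.2]
gripper_width: 0.0009
```

Call:
carry_out(plan=[[[0.002, 0, 0], [0, 0, 0], 255], [[0, 0, 0], [0, 0, 0], 255]])

```text
time_s: 13.95
tcp_pos: [0.5889, 0.079, 0.1911]
eef_rot: [179.7, 0.8, -5.1]
contact_force: [-31.1, 7.0, 24.9]
gripper_width: 0.0005
```

Call:
carry_out(plan=[[[-0.006, 0, 0], [0, 0, 0], 255], [[-0.03, 0, 0], [0, 0, 0], 255], [[-0.03, 0, -0.02], [0, 0, 0], 255], [[0, 0, -0.04], [0, 0, 0], 255], [[0, 0, -0.03], [0, 0, 0], 255], [[0, 0, 0], [0, 0, 0], 255], [[0, 0, 0], [0, 0, 0], 255]])

```text
time_s: 14.53
tcp_pos: [0.5299, 0.0863, 0.2846]
eef_rot: [-179.8, -0.3, -5.0]
contact_force: [0.0, -1.1, -0.7]
gripper_width: 0.0006
```

Run:
```python
from h import *
s=r.get_state(); print(s['tcp_pos'],s['eef_rot'],s['contact_force'])
meas('wrist',np.array([.642,.077]),'wrist11',T=5)
meas('scene',np.array([.642,.077]),'scene11',T=3)
a=cv2.imread('pics/scene11.png')[205:315,200:350]; b=cv2.imread('pics/wrist11.png')[:260]
x=cv2.resize(a,(400,293),interpolation=cv2.INTER_CUBIC); y=cv2.resize(b,(630,293))
cv2.imwrite('pics/m11.png',cv2.resize(np.hstack([x,y]),(800,228)))
lines('wrist','wrist11b',np.array([.69,.07]),rad=.06,minl=.04,zs=(.03,.04))
```

```text
[0.52990032 0.08630417 0.28455633] [-179.82855543   -0.28134022   -4.98138413] [ 4.28314808e-04 -1.13203670e+00 -6.70043203e-01]
wrist n 2555 ring c [0.643 0.074] r 0.039
  line 176.1 normal 86 h 0.0633 len 0.039
  line 176.0 normal 86 h 0.0637 len 0.034
  line 85.0 normal 175 h 0.0460 len 0.028
  line 131.2 normal -139 h 0.0413 len 0.024
  line 69.7 normal 160 h 0.0645 len 0.024
  line 33.1 normal 123 h 0.0415 len 0.022
  line 145.7 normal 56 h 0.0413 len 0.022
  line 6.2 normal 96 h 0.0416 len 0.021
  line 179.0 normal -91 h 0.0412 len 0.020
scene n 71 ring c [0.6459 0.074 ] r 0.0388
  line 85.4 normal -5 h 0.0565 len 0.156
  line 83.6 normal -6 h 0.0418 len 0.100
  line 175.5 normal 86 h 0.0665 len 0.074
  line 69.7 normal 160 h 0.0619 len 0.065
  line 174.1 normal -96 h 0.0625 len 0.055
  line 87.9 normal 178 h 0.0422 len 0.043
  line 140.3 normal -130 h 0.0364 len 0.040
  line 83.3 normal 173 h 0.0424 len 0.038
  line 85.9 normal -4 h 0.0430 len 0.034
  line 80.3 normal 170 h 0.0459 len 0.033
```

View pics/wrist11.png

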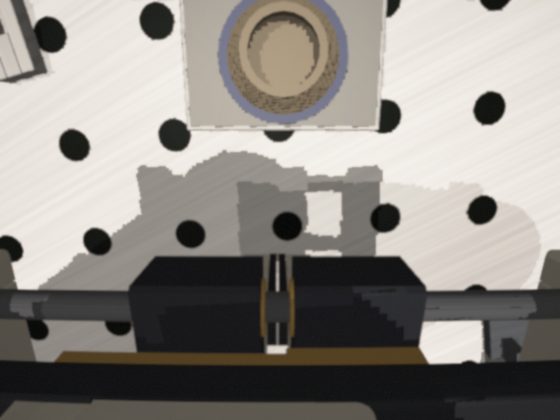

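Call:
carry_out(plan=[[[0, 0, -0.03], [0, 0, 0], 255], [[0, 0, -0.03], [0, 0, 0], 255], [[0.02, 0, -0.03], [0, 0, 0], 255], [[0.03, 0, 0], [0, 0, 0], 255], [[0.02, 0, 0], [0, 0, 0], 255], [[0, 0, 0], [0, 0, 0], 255], [[0, 0, 0], [0, 0, 0], 255]])

```text
time_s: 15.27
tcp_pos: [0.5993, 0.0795, 0.3698]
eef_rot: [179.9, 0.2, -5.1]
contact_force: [-0.5, 0.2, -0.5]
gripper_width: 0.0006
```

Run:
```python
from h import *
s=r.get_state(); print(s['tcp_pos'],s['eef_rot'],s['contact_force'])
meas('wrist',np.array([.643,.075]),'wrist12',T=5)
lines('wrist','wrist12b',np.array([.69,.07]),rad=.06,minl=.04,zs=(.03,.04))
cv2.imwrite('pics/c12.png',cv2.resize(cv2.imread('pics/wrist12.png')[:200,150:450],None,fx=2.6,fy=2.6,interpolation=cv2.INTER_CUBIC))
```

```text
[0.59931468 0.07949378 0.36982342] [179.90819615   0.18520213  -5.0755929 ] [-0.45764943  0.23840594 -0.53300594]
wrist n 1251 ring c [0.6428 0.0739] r 0.0389
  line 85.4 normal -5 h 0.0597 len 0.227
  line 85.4 normal -5 h 0.0482 len 0.176
  line 85.2 normal -5 h 0.0455 len 0.121
  line 85.8 normal 176 h 0.0434 len 0.043
  line 175.5 normal 85 h 0.0636 len 0.043
  line 175.5 normal -94 h 0.0618 len 0.035
  line 85.1 normal -5 h 0.0426 len 0.029
  line 138.6 normal 49 h 0.0409 len 0.029
  line 84.0 normal 174 h 0.0654 len 0.027
  line 179.4 normal -91 h 0.0410 len 0.026
z0.03 [409  81 157  83] ang 85.4 [ 0.693 -0.047] [0.711 0.177]
z0.03 [148  97 338  94] ang 85.5 [0.7   0.187] [0.687 0.017]
z0.03 [348  98 209  99] ang 85.3 [0.683 0.008] [0.693 0.132]
z0.03 [251 102 299 102] ang 84.9 [0.687 0.095] [0.683 0.052]
z0.04 [409  81 157  83] ang 85.4 [ 0.692 -0.044] [0.71  0.173]
z0.04 [274  27 339  26] ang 85.4 [0.745 0.069] [0.74  0.015]
z0.04 [148  97 338  94] ang 85.5 [0.699 0.183] [0.686 0.018]
z0.04 [348  98 209  99] ang 85.3 [0.683 0.01 ] [0.693 0.13 ]
z0.04 [251 102 299 102] ang 84.9 [0.686 0.095] [0.682 0.052]
```

View pics/c12.png

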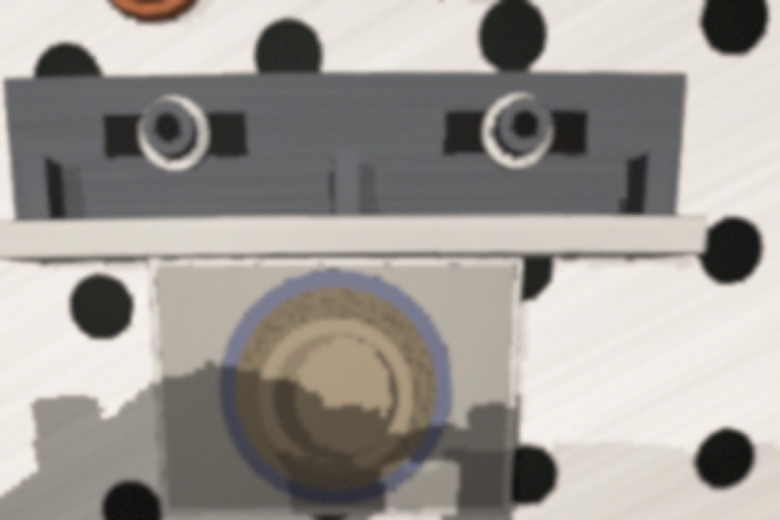

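The force rise shows contact with the fence. The blank's edge reads 85.3° against the fence's 85.4–85.5°, and the offset along the fence is about 7 mm. The arm is clear, so I'm handing in.

```bash
python3 -c "
from plant import r
print(r.get_state()['contact_force']); print(r.close_job())"
```

```text
[ 0.47822098  0.04893934 -0.75469543]
the job is handed in; nothing more can be done
None
```

I walked the blank about 71° clockwise with the closed fingertips, pushing at alternate corners. I then pushed it squarely against the fence farthest from the base, backed the arm off, and handed in at about 15.4 s. No verdict is reported back.

**What the last checks showed:**
- **Alignment:** the blank's long side reads 85.3°, against 85.4–85.5° for the fence, so the two are parallel to within about 0.2°.
- **Position along the fence:** the blank's centre is about 7 mm off the fence's middle; the limit is 57 mm.
- **Contact:** on the last two 2 mm pushes the sideways force rose from 17 to 31 N while the tool moved only about 0.7 mm each time. That means the blank was against the fence.
- **Arm:** it is well clear of everything, with no outside force on it.

**What disagreed:**
- **Gap:** the wrist camera measured about 2 mm of even gap between the blank's top edge and the fence's top edge. That is about the calibration error, and the blank's light edge line may be a chamfer, so I trusted the force reading.
- **Vertical force:** some pushes showed an unexpected upward force on the tool, 25 N at most, which I put down to friction on the fingers. It would press the blank down, and I saw no sign of it tipping.

I did not measure the bystanders again at the end.

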